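Stow the colour bottles in the finishing caddy

ROBOT

A 6-joint arm with a two-finger parallel gripper is mounted at the origin on a cart in front of the work surface, level with it; the furniture and walls round the work are solid. World frame = base frame: x ahead of the robot, y to its left, z up, the work surface at z = 0. Lengths are in m, angles in rad, forces in N, time in s.
With the tool pointing down it reaches from about 0.275 to 0.85 m from the base axis. Payload 19 kg.
Tool frame: the origin (TCP) lies at the very end of the fingers, on their centre line; the grasp point (between the pads) lies 19 mm behind it; z points along the fingers, y is the line along which they close (so a half turn about z gives the same grasp; the last joint's range is limited). The gripper opens to 85 mm and grips with 20 to 120 N. Pads are 22 mm wide; open, the fingers measure 114 mm over their backs; the gripper's body (76 mm by 85 mm) begins 54 mm behind the grasp point. The pads swing forward as they close: fully open they stand 13 mm farther back than shut.
Start: joints at [1.06, 0.15, 1.437, -0, 1.554, -0.134], TCP at [0.212, 0.535, 0.231] pointing down, gripper open.
Joint ranges: [-2.8, 2.8], [-0.68, 2.1], [0.12, 2.68], [-1.39, 4.53], [0.16, 2.79], [-2.81, 2.81]. Speed limits (rad/s): [1.89, 1.89, 2.22, 3.01, 3.01, 3.01].

INTERFACE

Orientations are given as a unit quaternion [x, y, z, w].
In Python, from cell import manip gives the robot as it stands. The module is installed in compiled form; this text tells all that it offers.
- The arm moves only by the tool send_rows, never from a script. Its argument "deltas" is one flat list of numbers, 6 for each row, row after row: the shift along the tool's x, y, z scaled (see below), then the turn, a rotation vector about the tool's x, y, z scaled (see below). In form: [dx, dy, dz, rx, ry, rz, dx, dy, dz, rx, ry, rz, ...]. A call has 1 to 10 rows; each row is the pose to reach, as a shift and turn from the pose commanded when the call began, along the tool's axes at that moment; what a row does not reach only later rows make up. The controller multiplies each number of a shift by 0.15 m and each number of a turn by 0.5 rad. A row lasts 1/10 s, in which the tool goes at most 50 mm and 8.59 degrees, less where a joint would pass 70% of its speed; a pose out of reach is approached as far as the arm can. A call with a number of a shift or a turn outside -1 to 1 is refused whole. A call with a gripper value outside its range is refused whole. "grip" is the opening, from 0 (shut) to 1 (fully open), set as the call begins (left out, the last holds). The fingers move at their own pace and stop on an object; the grip force is fixed at half the most. Time passes only in rows, so rows that repeat a pose let the fingers close. It gives the time, the measured TCP pose, the force, the opening and the grip force at its end, in the units of the state.
- manip.state(): the state, without advancing time (a new reading comes with each control period).
- manip.capture(name): name is "scene" or "top" or "wrist"; returns a dict with "pixels" (384x512x3 uint8, red, green, blue), "z_map" (384x512 float32, m along the optical axis (not along the pixel's ray), 0 where there is no reading), "intrinsics" (3x3 intrinsics, pixels), "pose" (4x4, takes a point from camera to world coordinates); the wrist camera has in their place "tool_from_camera" (4x4, takes a point from camera to tool coordinates, whose origin is the TCP and whose axes are the flange's). Camera axes: x right, y down, z forward; pixel columns grow to the right and rows downward; lengths in m; the calibration is good to about 2 mm. A picture is of the moment at which its call begins: read the wrist's pose just before it.
- manip.hand_in(): hands the job in; it is judged then, once.
The state is a dict: "time": time; "joint_pos": joint angles; "dq": joint speeds; "effort": joint torques, N m; "tcp_pos": TCP position; "eef_rot": TCP orientation; "contact_force": force on the tool from outside, world axes, zero at the start; "wrist_torque": the same for the moment, N m; "grip_width": finger opening in m; "gripper_force": force on a finger pad.
Only numpy, scipy, OpenCV 4.12 (cv2) and the standard library are available. Lean on these libraries where they do the work, as an engineer would, in place of code of your own. Each camera call takes 0.05 s, during which the arm holds its last target. There are 200 camera calls.

TASK

Put the brown, the navy and the red colour bottle into the wooden caddy, each standing upright on the floor of the well behind the plate of its own colour. Set them down without dropping or tipping them, and leave the green bottle and the two thread spools standing where they are: they do not belong in the caddy.

Things in the scene. Friction and masses are not known exactly. Their poses are not given: they have to be found in the camera images.
- brown_bottle: Loose brown leather-dye bottle with a black cap and a paper label: round body 42 mm across, 53 mm high with the shoulder, 62 mm with the cap (27 mm across). Origin: centre of its underside, z up along the bottle; its yaw means nothing. Grip it round the body with the fingertips about 28 mm above its foot, so that they stay above the caddy's walls.
- navy_bottle: Loose navy-blue leather-dye bottle with a white cap and a paper label: round body 38 mm across, 50 mm high with the shoulder, 58 mm with the cap (25 mm across). Origin: centre of its underside, z up along the bottle; its yaw means nothing. Grip it round the body with the fingertips about 28 mm above its foot, so that they stay above the caddy's walls.
- red_bottle: Loose red edge-paint bottle with a black cap and a paper label: round body 32 mm across, 45 mm high with the shoulder, 52 mm with the cap (21 mm across). Origin: centre of its underside, z up along the bottle; its yaw means nothing. Grip it round the body with the fingertips about 28 mm above its foot, so that they stay above the caddy's walls.
- well_brown (a point): Centre of the floor of the caddy's well behind the brown enamel plate (45 x 21 mm, in a brass rim), 6 mm above the bench. The plate lies flat on the ledge, 54 mm from this point along -x of this frame. y runs along the row of wells, z up. Which plate is at which well differs from start to start. Fingers that close along x clear the bottles in the neighbouring wells.
- well_navy (a point): Centre of the floor of the caddy's well behind the navy enamel plate (45 x 21 mm, in a brass rim), 6 mm above the bench. The plate lies flat on the ledge, 54 mm from this point along -x of this frame. y runs along the row of wells, z up. Which plate is at which well differs from start to start. Fingers that close along x clear the bottles in the neighbouring wells.
- well_red (a point): Centre of the floor of the caddy's well behind the red enamel plate (45 x 21 mm, in a brass rim), 6 mm above the bench. The plate lies flat on the ledge, 54 mm from this point along -x of this frame. y runs along the row of wells, z up. Which plate is at which well differs from start to start. Fingers that close along x clear the bottles in the neighbouring wells.
- caddy: Wooden caddy fixed to the bench, 108 x 212 mm: a row of three square open wells along its y, 60 x 60 mm inside, 68 mm from centre to centre; walls 8 mm thick, tops 22 mm above the bench; well floors 6 mm above the bench. On its -x side a ledge 32 mm deep, 12 mm high, bears one coloured plate before each well. Origin: on the bench, under the middle well's centre.
- green_bottle: Look-alike that stays: loose dark green bottle with a black cap, 38 mm across, 58 mm high. Origin: centre of its underside. The caddy has no green plate.
- navy_spool: Look-alike that stays: loose spool of navy thread with black flanges 36 mm across, standing, 50 mm high. Origin at the bench; the spool's axis stands 15 mm from it, at x = -6 mm, y = +14 mm in its own frame.
- tan_spool: Look-alike that stays: loose spool of tan thread with pale wooden flanges 40 mm across, standing, 36 mm high. Origin at the bench; the spool's axis stands 16 mm from it, at x = -5 mm, y = +15 mm in its own frame.

How it is judged:
By the outcome, as a careful person would: the job done as asked, in the order asked, and still so for the second after the job is handed in, with the robot touching nothing.
It also fails if it takes over 80 s, if anything falls off the work surface, if the arm or the gripper's body presses on something with over 40 N, if the wrist force passes 120 N, or if a joint passes its speed limit or range.

## Working session

There is one attempt and no reset: what is moved stays moved. The work goes in short steps, Python scripts to look and compute and a tool call to move; the robot and the scene stay as the last step left them, time stands still between calls to the robot, and variables do not carry over. Pictures are saved under pics/ and viewed, at most 14 in all, crops included, and the job is handed in when it is done.

Besides the shell and the picture viewer there is one more tool, called as name(argument=value, ...) on one line, values as JSON. send_rows: Moves the arm, as the interface text tells. Its arguments: {"type":"object","properties":{"deltas":{"type":"array","items":{"type":"number","minimum":-1,"maximum":1}},"grip":{"type":"number"}},"required":["deltas"]}

```bash
mkdir -p pics
cat > h.py <<'E'
import numpy as np, cv2
from cell import manip
from scipy.spatial.transform import Rotation as R
def cap(n):
    s=manip.state(); d=manip.capture(n)
    if n=="wrist":
        T=np.eye(4);T[:3,:3]=R.from_quat(s["eef_rot"]).as_matrix();T[:3,3]=s["tcp_pos"]
        d["pose"]=T@d["tool_from_camera"]
    return d
def save(d,f): cv2.imwrite("pics/"+f,d["pixels"][:,:,::-1])
def cloud(d):
    K=d["intrinsics"];h,w=d["z_map"].shape;u,v=np.meshgrid(np.arange(w),np.arange(h));z=d["z_map"]
    P=np.stack([(u-K[0,2])/K[0,0]*z,(v-K[1,2])/K[1,1]*z,z],-1)
    return P@d["pose"][:3,:3].T+d["pose"][:3,3]
def ray(d,u,v,h):
    K=d["intrinsics"];r=d["pose"][:3,:3]@np.array([(u-K[0,2])/K[0,0],(v-K[1,2])/K[1,1],1]);o=d["pose"][:3,3]
    return o+r*(h-o[2])/r[2]
E
python3 - <<'E'
from h import *
s=manip.state();print(s)
a,b=cap("top"),cap("scene")
save(a,"top.png");save(b,"scene.png")
np.savez("a.npz",**a);np.savez("b.npz",**b)
print(a["pose"],b["pose"],a["intrinsics"])
E
```

```text
{'time': 0.0, 'joint_pos': array([ 1.06001174e+00,  1.50931665e-01,  1.43802370e+00, -1.25388645e-05,
        1.55376185e+00, -1.33991284e-01]), 'dq': array([3.46669365e-05, 4.18205996e-04, 5.63831782e-04, 1.77214179e-03,
       1.99889720e-03, 1.35119687e-03]), 'effort': array([ 3.54876875e-05, -7.13075423e+01, -5.70844352e+01, -2.97375736e-04,
        9.14142409e-03,  7.48543329e-06]), 'tcp_pos': array([0.2114664 , 0.53444762, 0.23071005]), 'eef_rot': array([ 1.87284018e-01,  9.82305645e-01, -5.35297389e-04, -1.72202696e-04]), 'contact_force': array([ 0.85811016, -0.63508146, -0.90086865]), 'wrist_torque': array([-0.00526911, -0.01945058, -0.04120101]), 'gripper_force': 0.0, 'grip_width': 0.0852452159242024}
[[-0.02487064 -0.98070963  0.1938816   0.33194225]
 [-0.99965485  0.02603945  0.00348191 -0.03782839]
 [-0.00846331 -0.19372808 -0.98101876  1.19692331]
 [ 0.          0.          0.          1.        ]] [[ 0.48609859 -0.4409515   0.75449979 -0.43712019]
 [-0.87377758 -0.23055527  0.42820206 -0.6038482 ]
 [-0.01486244 -0.86741342 -0.49736613  0.68828977]
 [ 0.          0.          0.          1.        ]] [[461.93954961   0.         247.76970239]
 [  0.         461.93954961 194.27926414]
 [  0.           0.           1.        ]]
```

View pics/top.png

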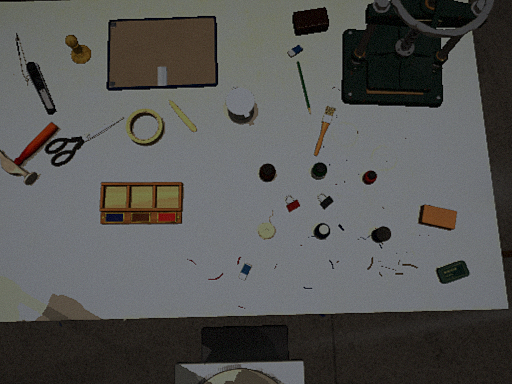

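View pics/scene.png

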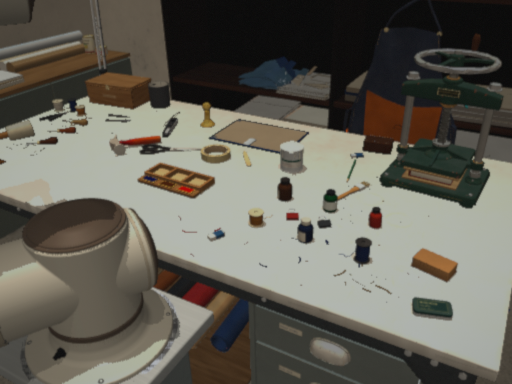

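The top view shows the caddy at cols 100-183, rows 182-223, with its plates navy (115,217), brown (140,217) and red (166,217). The bottles are brown (267,172), green (319,170), red (370,177) and navy with a white cap (322,231). The spools are tan (266,231) and navy (381,234). The scene view confirms all of this.

Run:
```python
from h import *
a=dict(np.load("a.npz"));b=dict(np.load("b.npz"))
A,B=cloud(a),cloud(b)
# plane height check
for n,C in(("top",A),("scn",B)):
    m=(C[...,0]>.3)&(C[...,0]<.75)&(abs(C[...,1])<.3)&(abs(C[...,2])<.02)
    print(n,"bench z",np.median(C[m][:,2]))
seeds=dict(brown=(267,172),green=(319,170),red=(370,177),navy=(322,231),nspool=(381,234),tspool=(266,231))
for k,(u,v) in seeds.items():
    p=A[v,u]
    for n,C in(("top",A),("scn",B)):
        m=(np.hypot(C[...,0]-p[0],C[...,1]-p[1])<.04)&(C[...,2]>.008)&(C[...,2]<.09)
        Q=C[m];zt=np.percentile(Q[:,2],97);t=Q[Q[:,2]>zt-.006]
        (cx,cy),r=cv2.minEnclosingCircle(Q[:,:2].astype(np.float32))
        lo,hi=t[:,:2].min(0),t[:,:2].max(0)
        print(k,n,len(Q),"ztop %.4f"%zt,"capmid",((lo+hi)/2).round(4),"med",np.median(t[:,:2],0).round(4),"circ",round(cx,4),round(cy,4),round(r,4))
        
# caddy: footprint from height
for n,C in(("top",A),("scn",B)):
    p=A[205,140]
    m=(np.hypot(C[...,0]-p[0],C[...,1]-p[1])<.15)&(C[...,2]>.017)&(C[...,2]<.03)
    Q=C[m];print("caddy",n,len(Q),np.median(Q[:,2]),[np.round(x,4) for x in cv2.minAreaRect(Q[:,:2].astype(np.float32))])
hsv=cv2.cvtColor(a["pixels"],cv2.COLOR_RGB2HSV)
for k,(u,v) in dict(navy=(115,217),brown=(140,217),red=(166,217)).items():
    print(k,a["pixels"][v,u],A[v,u].round(4),ray(a,u,v,.013).round(4))
```

```text
top bench z 0.00014974415714852363
scn bench z -0.00043059427597230693
brown top 236 ztop 0.0643 capmid [ 0.6193 -0.0853] med [ 0.6197 -0.0845] circ 0.6196 -0.0837 0.0211
brown scn 281 ztop 0.0616 capmid [ 0.6221 -0.0872] med [ 0.6176 -0.0863] circ 0.6181 -0.0869 0.0218
green top 205 ztop 0.0596 capmid [ 0.6221 -0.2189] med [ 0.621  -0.2191] circ 0.6206 -0.2197 0.0198
green scn 261 ztop 0.0578 capmid [ 0.6209 -0.2218] med [ 0.6179 -0.2213] circ 0.6191 -0.2211 0.0205
red top 150 ztop 0.0549 capmid [ 0.6008 -0.3496] med [ 0.6004 -0.3489] circ 0.5917 -0.3571 0.0269
red scn 215 ztop 0.0518 capmid [ 0.6013 -0.3509] med [ 0.5993 -0.3517] circ 0.5994 -0.3522 0.0167
navy top 204 ztop 0.0600 capmid [ 0.4637 -0.2189] med [ 0.4641 -0.2193] circ 0.4636 -0.2182 0.0197
navy scn 317 ztop 0.0575 capmid [ 0.4651 -0.2204] med [ 0.4621 -0.2216] circ 0.4605 -0.22 0.0199
nspool top 211 ztop 0.0541 capmid [ 0.4504 -0.3667] med [ 0.4496 -0.3663] circ 0.4503 -0.366 0.0196
nspool scn 320 ztop 0.0513 capmid [ 0.4533 -0.3681] med [ 0.4506 -0.3692] circ 0.452 -0.3677 0.0209
tspool top 193 ztop 0.0398 capmid [ 0.4682 -0.0774] med [ 0.4687 -0.0775] circ 0.4711 -0.0773 0.022
tspool scn 217 ztop 0.0371 capmid [ 0.4698 -0.0787] med [ 0.47   -0.0785] circ 0.4702 -0.0798 0.0223
caddy top 874 0.02098004187770064 [array([0.5532, 0.2457]), array([0.2124, 0.1053]), np.float64(89.9495)]
caddy scn 417 0.020356937070209136 [array([0.5528, 0.2443]), array([0.2167, 0.1105]), np.float64(87.7284)]
navy [14 18 43] [0.515  0.312  0.0133] [0.515  0.3121 0.013 ]
brown [56 26 16] [0.5129 0.2466 0.0156] [0.5133 0.2472 0.013 ]
red [112  14  11] [0.5111 0.1791 0.016 ] [0.5116 0.1797 0.013 ]
```

send_rows(deltas=[-0.2,-0.1,0,0,0,0.25,-0.43,-0.19,0,0,0,0.5,-0.65,-0.28,0,0,0,0.75,-0.86,-0.37,0,0,0,1,-0.86,-0.37,0,0,0,1])

```text
time: 0.6
tcp_pos: [0.3133, 0.4333, 0.231]
eef_rot: [0.428, 0.904, -0.0, 0.0]
contact_force: [0.5, 0.1, -0.5]
grip_width: 0.0856
gripper_force: 0.0
```

send_rows(deltas=[-0.23,0.02,0,0,0,0.25,-0.47,0.04,0,0,0,0.5,-0.7,0.06,0,0,0,0.75,-0.94,0.09,0,0,0,1,-0.94,0.09,0,0,0,1])

```text
time: 1.1
tcp_pos: [0.4137, 0.3337, 0.2309]
eef_rot: [0.638, 0.77, -0.0, 0.0]
contact_force: [-0.3, 0.1, -0.8]
grip_width: 0.0854
gripper_force: 0.0
```

send_rows(deltas=[-0.2,0.15,0,0,0,0.13,-0.4,0.3,0,0,0,0.26,-0.6,0.45,0,0,0,0.388,-0.72,0.54,0,0,0,0.388,-0.72,0.54,0,0,0,0.388,-0.72,0.54,0,0,0,0.388])

```text
time: 1.7
tcp_pos: [0.5116, 0.246, 0.2309]
eef_rot: [0.707, 0.707, -0.0, -0.0]
contact_force: [-0.8, -0.2, -0.1]
grip_width: 0.0855
gripper_force: 0.0
```

```bash
cat >> h.py <<'E'
def st():
    s=manip.state();M=R.from_quat(s["eef_rot"]).as_matrix()
    print("t",round(s["time"],2),"tcp",s["tcp_pos"].round(4),"q",s["joint_pos"].round(3),"ydir",np.degrees(np.arctan2(M[1,1],M[0,1])).round(2),"tilt",M[:2,2].round(4),"w",round(s["grip_width"],4),"f",s["contact_force"].round(1),"g",round(s["gripper_force"],1))
E
python3 - <<'E'
from h import *
st();d=cap("wrist");save(d,"w1.png");np.savez("w1.npz",**d)
print(d["pose"].round(3),d["intrinsics"])
E
```

```text
t 1.7 tcp [0.5116 0.246  0.2309] q [0.312 0.136 1.455 0.    1.552 0.311] ydir 0.06 tilt [-0.001  0.   ] w 0.0855 f [-0.8 -0.2 -0.1] g 0.0
[[ 1.     0.001 -0.     0.512]
 [ 0.001 -0.952 -0.306  0.324]
 [-0.     0.306 -0.952  0.373]
 [ 0.     0.     0.     1.   ]] [[344.13464325   0.         262.93581415]
 [  0.         344.13464325 192.75161177]
 [  0.           0.           1.        ]]
```

View pics/w1.png

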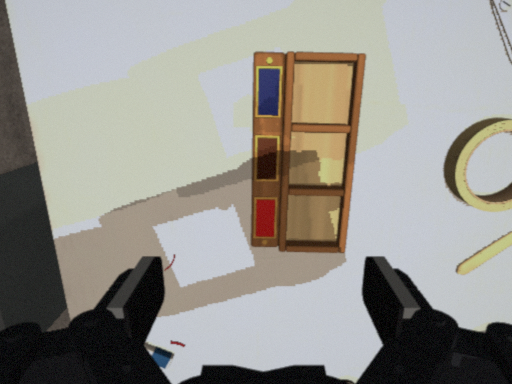

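The wrist view shows the whole caddy: navy plate (269,91), brown plate (266,158) and red plate (265,218), with the wells to their right at about cols 288-358. I'll measure the plates and wells from it.

Run:
```python
from h import *
d=dict(np.load("w1.npz"));C=cloud(d);p=d["pixels"]
hsv=cv2.cvtColor(p,cv2.COLOR_RGB2HSV).astype(int);H,S,V=hsv[...,0],hsv[...,1],hsv[...,2]
brass=((H>20)&(H<36)&(S>120)&(V>90)).astype(np.uint8)
P={}
for k,(u,v) in dict(navy=(269,91),brown=(266,158),red=(265,218)).items():
    diff=np.abs(p.astype(int)-np.median(p[v-3:v+4,u-3:u+4],(0,1))).sum(-1)
    m=((diff<60)).astype(np.uint8);w=np.zeros_like(m);w[v-34:v+35,u-16:u+17]=1;m*=w
    n,l,s,c=cv2.connectedComponentsWithStats(m);i=l[v,u]
    q=C[l==i];x=ray(d,*c[i],np.median(q[:,2]))
    (rc,sz,ang)=cv2.minAreaRect(np.argwhere(l==i)[:,::-1].astype(np.float32))
    x2=ray(d,*rc,np.median(q[:,2]));P[k]=x2
    print(k,s[i],x.round(4),x2.round(4),sz)
v=P["navy"]-P["red"];yaw=-np.arctan2(v[0],v[1]);print("yaw deg",np.degrees(yaw),"pitch",np.linalg.norm(v[:2])/2)
ax=np.array([np.cos(yaw),np.sin(yaw)])
for k in P: print("well from plate",k,(P[k][:2]+.054*ax).round(4))
z=C[...,2];X,Y=C[...,0],C[...,1]
for (u,vv),k in zip(((322,93),(318,160),(314,218)),P):
    q=C[vv-12:vv+13,u-12:u+13,2];zf=np.median(q)
    m=(abs(z-zf)<.005).astype(np.uint8);
    m*=((abs(X-(P[k][0]+.055))<.038)&(abs(Y-P[k][1])<.033)).astype(np.uint8)
    n,l,s,c=cv2.connectedComponentsWithStats(m,connectivity=4);q=C[l==l[vv,u]]
    r=cv2.minAreaRect(q[:,:2].astype(np.float32));print("well",k,"floor %.4f"%zf,np.round(r[0],4),np.round(r[1],4),round(r[2],1))
m=(z>.017)&(z<.03)&(abs(X-.55)<.1)&(abs(Y-.245)<.15)
r=cv2.minAreaRect(C[m][:,:2].astype(np.float32));print("walls z",np.median(z[m]),r)
```

```text
navy [259  69  20  46 882] [0.5176 0.315  0.0146] [0.5179 0.3147 0.0146] (45.0, 19.0)
brown [257 152  20  27 477] [0.5163 0.2386 0.0146] [0.5162 0.2394 0.0146] (26.0, 19.0)
red [256 200  19  37 680] [0.5146 0.1788 0.0146] [0.5148 0.1785 0.0146] (36.0, 18.0)
yaw deg -1.317637370361699 pitch 0.06811585959229619
well from plate navy [0.5719 0.3135]
well from plate brown [0.5702 0.2382]
well from plate red [0.5688 0.1773]
well navy floor 0.0059 [0.5719 0.3132] [0.0608 0.0598] 88.4
well brown floor 0.0059 [0.5703 0.2438] [0.0583 0.0592] 88.6
well red floor 0.0060 [0.5689 0.1746] [0.0567 0.0596] 88.5
walls z 0.021590083439187113 ((0.5592213869094849, 0.24573902785778046), (0.21155889332294464, 0.0976182371377945), 88.87076568603516)
```

Wells: brown (.5703,.2454), navy (.572,.3135), red (.5688,.1772), yaw −1.3°, floors at 6 mm. Next I'll move towards the bottles, starting with brown.

send_rows(deltas=[-0.2,0,0,0,0,0,-0.5,0,0,0,0,0,-0.8,0.1,0,0,0,0,-1,0.1,0,0,0,0])

```text
time: 2.15
tcp_pos: [0.527, 0.0943, 0.2314]
eef_rot: [0.707, 0.708, 0.0, 0.0]
contact_force: [0.4, -0.3, 0.5]
grip_width: 0.0857
gripper_force: 0.0
```

send_rows(deltas=[-0.33,0,0,0,0,0,-0.66,0.1,0,0,0,0,-1,0.2,0,0,0,0,-1,0.2,0,0,0,0,-1,0.2,0,0,0,0])

```text
time: 2.65
tcp_pos: [0.5569, -0.0545, 0.2311]
eef_rot: [0.707, 0.707, -0.0, -0.0]
contact_force: [0.0, 0.2, 0.6]
grip_width: 0.0853
gripper_force: 0.0
```

Run:
```python
from h import *
st();d=cap("wrist");save(d,"w2.png");np.savez("w2.npz",**d)
```

```text
t 2.65 tcp [ 0.5569 -0.0545  0.2311] q [-0.235  0.119  1.474  0.     1.55  -0.235] ydir -0.03 tilt [-0.0005  0.0003] w 0.0853 f [0.  0.2 0.6] g 0.0
```

send_rows(deltas=[-0.33,0,0,0,0,0,-0.66,0,0,0,0,0,-0.8,0,0,0,0,0,-0.8,0,0,0,0,0,-0.8,0,0,0,0,0])

```text
time: 3.2
tcp_pos: [0.5571, -0.1729, 0.2314]
eef_rot: [0.707, 0.708, 0.0, -0.0]
contact_force: [-0.2, -0.0, 0.1]
grip_width: 0.0855
gripper_force: 0.0
```

Run:
```python
from h import *
st();d=cap("wrist");save(d,"w3.png");np.savez("w3.npz",**d)
```

```text
t 3.2 tcp [ 0.5571 -0.1729  0.2314] q [-0.433  0.168  1.417  0.     1.557 -0.435] ydir 0.08 tilt [0.0001 0.0004] w 0.0855 f [-0.2 -0.   0.1] g 0.0
```

View pics/w3.png

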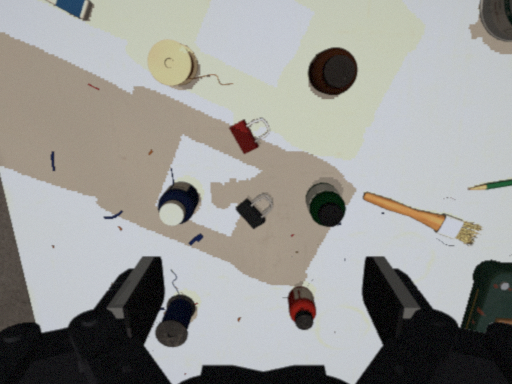

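The wrist view from (.557,-.173) shows brown (333,70), navy with its white cap (173,212), green (326,205) and red (302,308). The tan spool is at (171,62) and the navy spool at (175,320). I'll measure the cap tops in this view.

```bash
cat > meas.py <<'E'
from h import *
def bottles(d,P0,sl=.005):
    C=cloud(d);out={}
    for k,(p,hgt) in P0.items():
        m=(np.hypot(C[...,0]-p[0],C[...,1]-p[1])<.035)&(C[...,2]>.012)&(C[...,2]<.08)
        if m.sum()<60: continue
        zt=np.percentile(C[m][:,2],95)
        t=(m&(C[...,2]>zt-sl)).astype(np.uint8)
        c,r=cv2.minEnclosingCircle(np.argwhere(t)[:,::-1].astype(np.float32))
        x=ray(d,*c,zt);Q=C[m]
        out[k]=x;print(k,"top %.4f"%zt,"cap",x.round(4),"rad_mm",round(r*1e3*zt*0+r/d["intrinsics"][0,0]*np.median(d["z_map"][t>0])*1e3,1))
    return out
P0=dict(brown=((.619,-.0855),.062),navy=((.4635,-.2195),.058),red=((.6005,-.350),.052),green=((.621,-.22),.058),nspool=((.451,-.367),.05),tspool=((.469,-.078),.036))
E
python3 - <<'E'
from meas import *
for f in("w2","w3"): print(f);bottles(dict(np.load(f+".npz")),P0)
E
```

```text
w2
brown top 0.0619 cap [ 0.6224 -0.0847  0.0619] rad_mm 13.5
navy top 0.0578 cap [ 0.4675 -0.2171  0.0578] rad_mm 12.3
green top 0.0585 cap [ 0.6238 -0.2176  0.0585] rad_mm 12.2
tspool top 0.0370 cap [ 0.4715 -0.0768  0.037 ] rad_mm 20.3
w3
brown top 0.0621 cap [ 0.6225 -0.0856  0.0621] rad_mm 14.4
navy top 0.0579 cap [ 0.4674 -0.2182  0.0579] rad_mm 12.4
red top 0.0519 cap [ 0.6035 -0.3484  0.0519] rad_mm 10.4
green top 0.0586 cap [ 0.6238 -0.2187  0.0586] rad_mm 12.2
nspool top 0.0508 cap [ 0.4539 -0.365   0.0508] rad_mm 18.6
tspool top 0.0370 cap [ 0.4714 -0.0777  0.037 ] rad_mm 21.7
```

send_rows(deltas=[0.2,0.15,0,0,0,0,0.4,0.3,0.1,0,0,0,0.59,0.43,0.2,0,0,0,0.59,0.43,0.45,0,0,0,0.59,0.43,0.7,0,0,0,0.59,0.43,0.8,0,0,0,0.59,0.43,0.8,0,0,0], grip=1)

```text
time: 3.95
tcp_pos: [0.6206, -0.0846, 0.1099]
eef_rot: [0.707, 0.708, -0.001, -0.001]
contact_force: [0.5, -0.1, 0.7]
grip_width: 0.0855
gripper_force: 0.0
```

```bash
python3 -c "
from h import *;st()"
```

```text
t 3.95 tcp [ 0.6206 -0.0846  0.1099] q [-0.258  0.323  1.474  0.     1.347 -0.26 ] ydir 0.08 tilt [-0.003   0.0008] w 0.0855 f [ 0.5 -0.1  0.7] g 0.0
```

send_rows(deltas=[0,0.01,0.15,0,0,0,0,0.01,0.3,0,0,0,0,0.01,0.45,0,0,0,0,0.01,0.58,0,0,0,0,0.01,0.58,0,0,0,0,0.01,0.58,0,0,0])

```text
time: 4.55
tcp_pos: [0.6239, -0.0861, 0.0264]
eef_rot: [0.707, 0.707, 0.0, 0.001]
contact_force: [0.5, -0.6, 0.3]
grip_width: 0.0854
gripper_force: 0.0
```

send_rows(deltas=[0,0,0,0,0,0,0,0,0,0,0,0,0,0,0,0,0,0,0,0,0,0,0,0,0,0,0,0,0,0,0,0,0,0,0,0,0,0,0,0,0,0,0,0,0,0,0,0], grip=0)

```text
time: 5.35
tcp_pos: [0.6234, -0.0862, 0.0256]
eef_rot: [0.707, 0.707, 0.0, 0.001]
contact_force: [-1.8, 0.2, 10.5]
grip_width: 0.0392
gripper_force: 59.6
```

```bash
python3 -c "
from h import *;st()"
```

```text
t 5.35 tcp [ 0.6234 -0.0862  0.0256] q [-0.26   0.403  1.551 -0.     1.187 -0.26 ] ydir -0.0 tilt [ 0.0013 -0.0004] w 0.0392 f [-1.8  0.2 10.5] g 59.6
```

send_rows(deltas=[0,0,-0.03,0,0,0,0,0,-0.08,0,0,0,0,0,-0.2,0,0,0,0,0,-0.4,0,0,0,0,0,-0.5,0,0,0,0,0,-0.5,0,0,0])

```text
time: 5.95
tcp_pos: [0.624, -0.0863, 0.1018]
eef_rot: [0.707, 0.707, 0.001, 0.002]
contact_force: [1.1, -0.5, -1.5]
grip_width: 0.0392
gripper_force: 60.6
```

Run:
```python
from h import *
st();d=cap("wrist");save(d,"w4.png");np.savez("w4.npz",**d)
```

```text
t 5.95 tcp [ 0.624  -0.0863  0.1018] q [-0.26   0.332  1.48  -0.     1.326 -0.26 ] ydir 0.01 tilt [ 0.0037 -0.0011] w 0.0392 f [ 1.1 -0.5 -1.5] g 60.6
```

View pics/w4.png

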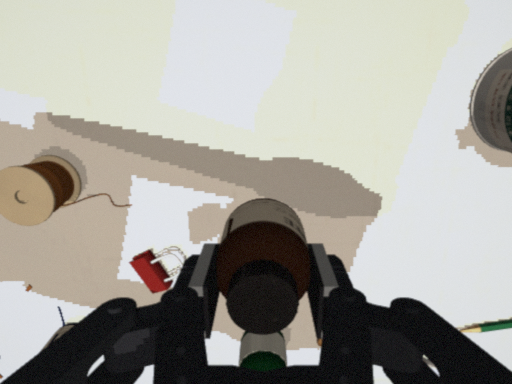

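The brown bottle is held upright between the pads, with its cap at (262,296). Carrying it to the middle well.

send_rows(deltas=[0.1,-0.02,-0.05,0,0,0,0.3,-0.05,-0.1,0,0,0,0.55,-0.08,-0.1,0,0,0,0.8,-0.12,-0.1,0,0,0,1,-0.15,-0.1,0,0,0])

```text
time: 6.5
tcp_pos: [0.5992, 0.0665, 0.1132]
eef_rot: [0.707, 0.707, -0.001, -0.001]
contact_force: [0.6, 0.2, -1.1]
grip_width: 0.0388
gripper_force: 60.6
```

send_rows(deltas=[0.25,-0.05,0,0,0,0,0.5,-0.1,0,0,0,0,0.75,-0.15,0,0,0,0,0.9,-0.18,0,0,0,0,0.95,-0.2,0,0,0,0,0.95,-0.2,0,0,0,0])

```text
time: 7.1
tcp_pos: [0.5695, 0.2074, 0.1134]
eef_rot: [0.707, 0.708, -0.001, -0.0]
contact_force: [0.0, -0.4, -1.1]
grip_width: 0.039
gripper_force: 60.6
```

Run:
```python
from h import *
st()
d=dict(np.load("w4.npz"));C=cloud(d);q=C[286:306,252:272,2]
print("cap top z in w4",np.median(q),"foot rel tcp",np.median(q)-.062-.1018)
```

```text
t 7.1 tcp [0.5695 0.2074 0.1134] q [ 0.222  0.28   1.523 -0.     1.34   0.221] ydir 0.1 tilt [-0.0015 -0.0004] w 0.039 f [ 0.  -0.4 -1.1] g 60.6
cap top z in w4 0.13737943067861447 foot rel tcp -0.026420569321385534
```

send_rows(deltas=[0.1,0,0,0,0,0,0.25,0,0,0,0,0,0.25,0,0.1,0,0,0,0.25,0,0.2,0,0,0,0.25,0,0.3,0,0,0,0.25,0,0.4,0,0,0,0.25,0,0.4,0,0,0,0.25,0,0.4,0,0,0])

```text
time: 7.9
tcp_pos: [0.5705, 0.2436, 0.054]
eef_rot: [0.707, 0.707, -0.0, -0.0]
contact_force: [0.0, -0.0, -0.9]
grip_width: 0.0389
gripper_force: 60.6
```

Run:
```python
from h import *
st();d=cap("wrist");save(d,"w5.png");np.savez("w5.npz",**d)
```

```text
t 7.9 tcp [0.5705 0.2436 0.054 ] q [ 0.279  0.358  1.549 -0.     1.235  0.28 ] ydir -0.03 tilt [-0.0007 -0.0003] w 0.0389 f [ 0.  -0.  -0.9] g 60.6
```

View pics/w5.png

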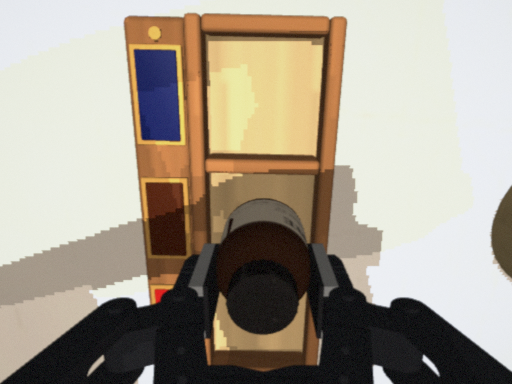

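The bottle hangs over the middle well, behind the brown plate (166,218), and is centred. Lowering it.

send_rows(deltas=[0.01,0,0.05,0,0,0,0.01,0,0.09,0,0,0,0.01,0,0.12,0,0,0,0.01,0,0.14,0,0,0,0.01,0,0.145,0,0,0,0.01,0,0.145,0,0,0,0.01,0,0.145,0,0,0])

```text
time: 8.65
tcp_pos: [0.5706, 0.2455, 0.0327]
eef_rot: [0.707, 0.707, 0.0, 0.0]
contact_force: [0.5, -1.0, -1.7]
grip_width: 0.0389
gripper_force: 60.7
```

send_rows(deltas=[0,0,0.004,0,0,0,0,0,0.006,0,0,0,0,0,0.006,0,0,0])

```text
time: 8.95
tcp_pos: [0.5705, 0.2454, 0.0317]
eef_rot: [0.707, 0.707, 0.0, 0.0]
contact_force: [-0.1, 0.2, -0.8]
grip_width: 0.0389
gripper_force: 60.7
```

send_rows(deltas=[0,0,0.004,0,0,0,0,0,0.005,0,0,0,0,0,0.005,0,0,0])

```text
time: 9.25
tcp_pos: [0.5706, 0.2455, 0.0316]
eef_rot: [0.707, 0.707, 0.0, 0.0]
contact_force: [-4.8, -1.6, 8.5]
grip_width: 0.0394
gripper_force: 61.7
```

Contact (8 N). Releasing: a slight opening first, then fully open.

send_rows(deltas=[0,0,0,0,0,0,0,0,0,0,0,0,0,0,0,0,0,0], grip=0.62)

```text
time: 9.55
tcp_pos: [0.5705, 0.2454, 0.0308]
eef_rot: [0.707, 0.707, -0.0, -0.0]
contact_force: [0.4, -1.7, -0.1]
grip_width: 0.0528
gripper_force: 0.0
```

send_rows(deltas=[0,0,0,0,0,0,0,0,0,0,0,0,0,0,0,0,0,0,0,0,-0.1,0,0,0,0,0,-0.3,0,0,0,0,0,-0.6,0,0,0,0,0,-0.8,0,0,0,0,0,-0.8,0,0,0], grip=1)

```text
time: 10.35
tcp_pos: [0.5721, 0.246, 0.157]
eef_rot: [0.707, 0.707, 0.003, 0.002]
contact_force: [0.0, -0.1, 0.3]
grip_width: 0.0852
gripper_force: 0.0
```

Run:
```python
from meas import *
st();d=cap("wrist");save(d,"w6.png");bottles(d,dict(brown=((.5705,.2455),0)))
```

```text
t 10.35 tcp [0.5721 0.246  0.157 ] q [ 0.282  0.278  1.435 -0.     1.421  0.282] ydir 0.0 tilt [0.0075 0.0021] w 0.0852 f [ 0.  -0.1  0.3] g 0.0
brown top 0.0678 cap [0.5706 0.2476 0.0678] rad_mm 13.4
```

View pics/w6.png

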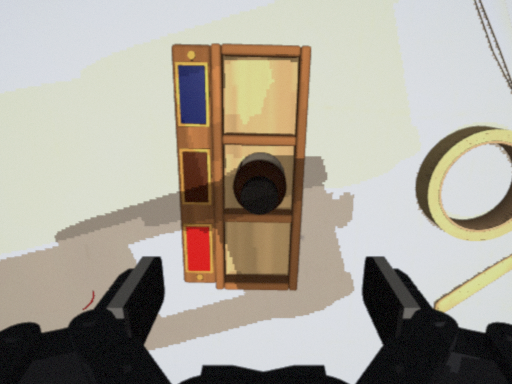

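Brown stands upright in its well (260,190), with its cap top at 68 mm as expected. Next is navy.

send_rows(deltas=[-0.2,-0.05,0,0,0,0,-0.5,-0.1,0,0,0,0,-0.8,-0.15,0,0,0,0,-1,-0.2,0,0,0,0])

```text
time: 10.8
tcp_pos: [0.5395, 0.0932, 0.1502]
eef_rot: [0.707, 0.707, -0.001, -0.0]
contact_force: [1.0, 0.5, -0.1]
grip_width: 0.0855
gripper_force: 0.0
```

send_rows(deltas=[-0.3,-0.05,0,0,0,0,-0.6,-0.1,0,0,0,0,-0.9,-0.15,0,0,0,0,-1,-0.2,0,0,0,0])

```text
time: 11.2
tcp_pos: [0.5094, -0.0577, 0.1503]
eef_rot: [0.708, 0.706, -0.001, -0.0]
contact_force: [0.3, 0.4, 0.2]
grip_width: 0.0859
gripper_force: 0.0
```

send_rows(deltas=[-0.3,-0.1,0,0,0,0,-0.6,-0.2,0,0,0,0,-0.9,-0.25,0,0,0,0,-1,-0.3,0,0,0,0,-1,-0.3,0,0,0,0,-1,-0.3,0,0,0,0])

```text
time: 11.8
tcp_pos: [0.4652, -0.2043, 0.1505]
eef_rot: [0.707, 0.707, -0.0, -0.0]
contact_force: [0.0, 0.6, 0.5]
grip_width: 0.0853
gripper_force: 0.0
```

Run:
```python
from meas import *
st();d=cap("wrist");bottles(d,P0)
```

```text
t 11.8 tcp [ 0.4652 -0.2043  0.1505] q [-0.566  0.054  1.709  0.     1.38  -0.565] ydir -0.05 tilt [-0.0008  0.0006] w 0.0853 f [0.  0.6 0.5] g 0.0
navy top 0.0580 cap [ 0.4668 -0.2178  0.058 ] rad_mm 12.1
green top 0.0585 cap [ 0.6225 -0.219   0.0585] rad_mm 13.3
nspool top 0.0507 cap [ 0.4532 -0.3655  0.0507] rad_mm 18.2
tspool top 0.0370 cap [ 0.4711 -0.0796  0.037 ] rad_mm 20.5
```

send_rows(deltas=[-0.09,0.01,0.05,0,0,0,-0.09,0.01,0.2,0,0,0,-0.09,0.01,0.4,0,0,0,-0.09,0.01,0.6,0,0,0,-0.09,0.01,0.75,0,0,0,-0.09,0.01,0.84,0,0,0,-0.09,0.01,0.84,0,0,0,-0.09,0.01,0.84,0,0,0])

```text
time: 12.65
tcp_pos: [0.4674, -0.2181, 0.0255]
eef_rot: [0.707, 0.707, 0.0, 0.0]
contact_force: [0.4, -0.2, 0.2]
grip_width: 0.0854
gripper_force: 0.0
```

send_rows(deltas=[0,0,0,0,0,0,0,0,0,0,0,0,0,0,0,0,0,0,0,0,0,0,0,0,0,0,0,0,0,0,0,0,0,0,0,0,0,0,0,0,0,0,0,0,0,0,0,0], grip=0)

```text
time: 13.45
tcp_pos: [0.4672, -0.2183, 0.0259]
eef_rot: [0.707, 0.707, -0.0, 0.001]
contact_force: [-4.1, 0.9, 11.7]
grip_width: 0.035
gripper_force: 58.8
```

send_rows(deltas=[0,0,-0.03,0,0,0,0,0,-0.1,0,0,0,0,0,-0.3,0,0,0,0,0,-0.5,0,0,0,0,0,-0.6,0,0,0,0,0,-0.6,0,0,0])

```text
time: 14.05
tcp_pos: [0.4679, -0.2186, 0.1177]
eef_rot: [0.707, 0.707, 0.0, 0.002]
contact_force: [0.2, 0.2, -2.5]
grip_width: 0.0347
gripper_force: 60.2
```

Run:
```python
from meas import *
st();t=manip.state()["tcp_pos"];d=cap("wrist");save(d,"w7.png")
C=cloud(d);print("cap z - tcp",np.median(C[286:306,252:272,2])-t[2])
```

```text
t 14.05 tcp [ 0.4679 -0.2186  0.1177] q [-0.586  0.094  1.736 -0.     1.308 -0.586] ydir 0.0 tilt [ 0.0034 -0.0024] w 0.0347 f [ 0.2  0.2 -2.5] g 60.2
cap z - tcp 0.03134023831467156
```

View pics/w7.png

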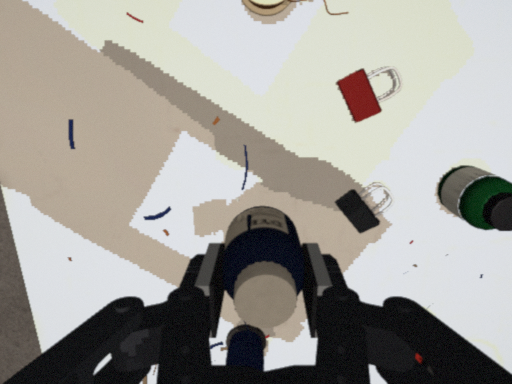

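Navy is held upright, with its cap at (265,290). Carrying it to the far well.

send_rows(deltas=[0.1,0.02,-0.05,0,0,0,0.3,0.06,-0.1,0,0,0,0.6,0.12,-0.1,0,0,0,0.85,0.16,-0.1,0,0,0,1,0.2,-0.1,0,0,0])

```text
time: 14.6
tcp_pos: [0.4965, -0.0648, 0.1293]
eef_rot: [0.707, 0.708, -0.0, -0.001]
contact_force: [1.0, -0.6, -1.8]
grip_width: 0.0345
gripper_force: 60.2
```

send_rows(deltas=[0.25,0.05,0,0,0,0,0.5,0.1,0,0,0,0,0.75,0.15,0,0,0,0,1,0.2,0,0,0,0])

```text
time: 15.0
tcp_pos: [0.5263, 0.0843, 0.1292]
eef_rot: [0.707, 0.707, -0.001, -0.001]
contact_force: [-0.3, -0.4, -0.8]
grip_width: 0.035
gripper_force: 60.2
```

send_rows(deltas=[0.25,0.05,0,0,0,0,0.5,0.1,0,0,0,0,0.75,0.15,0,0,0,0,0.95,0.2,0,0,0,0,1,0.2,0,0,0,0,1,0.2,0,0,0,0])

```text
time: 15.6
tcp_pos: [0.556, 0.2334, 0.1288]
eef_rot: [0.706, 0.708, -0.001, -0.001]
contact_force: [0.3, -0.3, -2.0]
grip_width: 0.0349
gripper_force: 60.2
```

```bash
python3 -c "
from h import *;st()"
```

```text
t 15.6 tcp [0.556  0.2334 0.1288] q [0.27  0.263 1.513 0.    1.368 0.268] ydir 0.11 tilt [-0.0019 -0.0005] w 0.0349 f [ 0.3 -0.3 -2. ] g 60.2
```

send_rows(deltas=[0.15,0.03,0,0,0,0,0.35,0.07,0,0,0,0,0.5,0.1,0,0,0,0,0.53,0.105,0,0,0,0,0.53,0.105,0.1,0,0,0,0.53,0.105,0.3,0,0,0,0.53,0.105,0.45,0,0,0,0.53,0.105,0.5,0,0,0,0.53,0.105,0.5,0,0,0])

```text
time: 16.5
tcp_pos: [0.572, 0.3102, 0.0535]
eef_rot: [0.707, 0.707, -0.001, -0.0]
contact_force: [0.4, -0.2, -0.7]
grip_width: 0.035
gripper_force: 60.2
```

Run:
```python
from h import *
st();d=cap("wrist");save(d,"w8.png")
```

```text
t 16.5 tcp [0.572  0.3102 0.0535] q [ 0.379  0.418  1.467 -0.     1.26   0.38 ] ydir -0.05 tilt [-0.0023 -0.0012] w 0.035 f [ 0.4 -0.2 -0.7] g 60.2
```

View pics/w8.png

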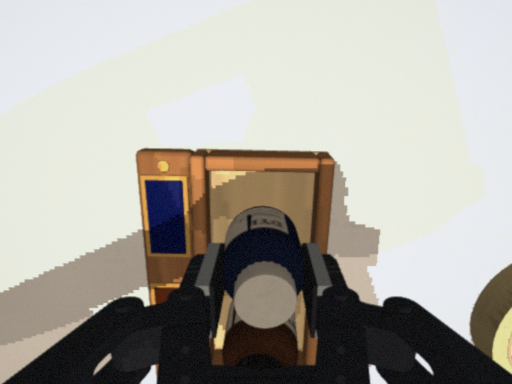

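Navy hangs over the well behind the navy plate (167,215). Lowering it.

send_rows(deltas=[0.02,0,0.05,0,0,0,0.02,0,0.09,0,0,0,0.02,0,0.12,0,0,0,0.02,0,0.135,0,0,0,0.02,0,0.14,0,0,0,0.02,0,0.14,0,0,0,0.02,0,0.14,0,0,0])

```text
time: 17.25
tcp_pos: [0.5728, 0.3144, 0.0341]
eef_rot: [0.707, 0.707, 0.0, 0.0]
contact_force: [0.6, -0.3, -1.9]
grip_width: 0.0346
gripper_force: 60.2
```

send_rows(deltas=[0,0,0.003,0,0,0,0,0,0.004,0,0,0,0,0,0.004,0,0,0])

```text
time: 17.55
tcp_pos: [0.5727, 0.3144, 0.0333]
eef_rot: [0.707, 0.707, -0.0, 0.0]
contact_force: [-0.7, -0.4, -1.8]
grip_width: 0.0349
gripper_force: 60.2
```

send_rows(deltas=[0,0,0.003,0,0,0,0,0,0.005,0,0,0,0,0,0.005,0,0,0])

```text
time: 17.85
tcp_pos: [0.5727, 0.3144, 0.0324]
eef_rot: [0.707, 0.707, -0.0, -0.0]
contact_force: [-0.2, -0.0, -1.0]
grip_width: 0.0346
gripper_force: 60.2
```

send_rows(deltas=[0,0,0.003,0,0,0,0,0,0.004,0,0,0,0,0,0.004,0,0,0])

```text
time: 18.15
tcp_pos: [0.5728, 0.3144, 0.0321]
eef_rot: [0.707, 0.707, 0.0, 0.0]
contact_force: [-1.3, -0.5, 0.6]
grip_width: 0.035
gripper_force: 60.5
```

Touching. Release and go up.

send_rows(deltas=[0,0,0,0,0,0,0,0,0,0,0,0,0,0,0,0,0,0], grip=0.58)

```text
time: 18.45
tcp_pos: [0.5728, 0.3144, 0.032]
eef_rot: [0.707, 0.707, 0.0, 0.0]
contact_force: [0.7, -0.6, -0.8]
grip_width: 0.0498
gripper_force: 0.0
```

send_rows(deltas=[0,0,0,0,0,0,0,0,0,0,0,0,0,0,0,0,0,0,0,0,-0.1,0,0,0,0,0,-0.3,0,0,0,0,0,-0.6,0,0,0,0,0,-0.8,0,0,0,0,0,-0.8,0,0,0,0,0,-0.8,0,0,0], grip=1)

```text
time: 19.35
tcp_pos: [0.5729, 0.3145, 0.1534]
eef_rot: [0.707, 0.707, 0.001, 0.0]
contact_force: [-0.6, 0.0, -1.5]
grip_width: 0.085
gripper_force: 0.0
```

Run:
```python
from meas import *
st();d=cap("wrist");bottles(d,dict(brown=((.5705,.2455),0),navy=((.572,.3135),0)))
```

```text
t 19.35 tcp [0.5729 0.3145 0.1534] q [ 0.384  0.346  1.353 -0.     1.44   0.384] ydir 0.0 tilt [0.0018 0.0006] w 0.085 f [-0.6  0.  -1.5] g 0.0
brown top 0.0677 cap [0.5705 0.2482 0.0677] rad_mm 13.4
navy top 0.0638 cap [0.5739 0.3147 0.0638] rad_mm 12.1
```

Navy is placed: its top is at 64 mm, as expected. Now red.

send_rows(deltas=[-0.2,0,0,0,0,0,-0.5,0.02,0,0,0,0,-0.8,0.05,0,0,0,0,-1,0.05,0,0,0,0])

```text
time: 19.8
tcp_pos: [0.5798, 0.1619, 0.1508]
eef_rot: [0.707, 0.707, -0.001, -0.0]
contact_force: [0.3, 0.7, -0.3]
grip_width: 0.0855
gripper_force: 0.0
```

send_rows(deltas=[-0.3,0.02,0,0,0,0,-0.6,0.04,0,0,0,0,-0.9,0.05,0,0,0,0,-1,0.05,0,0,0,0])

```text
time: 20.2
tcp_pos: [0.5872, 0.0109, 0.1509]
eef_rot: [0.708, 0.706, -0.001, -0.0]
contact_force: [0.6, 0.7, 0.6]
grip_width: 0.0853
gripper_force: 0.0
```

send_rows(deltas=[-0.3,0.02,0,0,0,0,-0.6,0.04,0,0,0,0,-0.9,0.05,0,0,0,0,-1,0.05,0,0,0,0])

```text
time: 20.6
tcp_pos: [0.5947, -0.1387, 0.1509]
eef_rot: [0.708, 0.706, -0.001, -0.001]
contact_force: [0.0, 1.1, 0.3]
grip_width: 0.0852
gripper_force: 0.0
```

send_rows(deltas=[-0.3,0.02,0,0,0,0,-0.6,0.04,0,0,0,0,-0.9,0.05,0,0,0,0,-1,0.05,0,0,0,0,-1,0.05,0,0,0,0,-1,0.05,0,0,0,0])

```text
time: 21.2
tcp_pos: [0.6027, -0.2844, 0.1513]
eef_rot: [0.707, 0.707, 0.0, -0.001]
contact_force: [0.1, 0.9, -0.7]
grip_width: 0.0854
gripper_force: 0.0
```

Run:
```python
from meas import *
st();d=cap("wrist");bottles(d,P0)
```

```text
t 21.2 tcp [ 0.6027 -0.2844  0.1513] q [-0.557  0.376  1.318  0.     1.45  -0.557] ydir 0.01 tilt [-0.0009  0.001 ] w 0.0854 f [ 0.1  0.9 -0.7] g 0.0
red top 0.0519 cap [ 0.6038 -0.3489  0.0519] rad_mm 10.3
green top 0.0587 cap [ 0.6245 -0.2201  0.0587] rad_mm 12.4
nspool top 0.0507 cap [ 0.4541 -0.3663  0.0507] rad_mm 19.3
```

send_rows(deltas=[-0.2,0,0,0,0,0,-0.43,0.005,0,0,0,0,-0.43,0.005,0.1,0,0,0,-0.43,0.005,0.3,0,0,0,-0.43,0.005,0.5,0,0,0,-0.43,0.005,0.7,0,0,0,-0.43,0.005,0.8,0,0,0,-0.43,0.005,0.86,0,0,0,-0.43,0.005,0.86,0,0,0,-0.43,0.005,0.86,0,0,0])

```text
time: 22.25
tcp_pos: [0.6041, -0.3501, 0.0243]
eef_rot: [0.707, 0.707, 0.0, 0.001]
contact_force: [0.1, 0.3, 1.5]
grip_width: 0.0855
gripper_force: 0.0
```

send_rows(deltas=[0,0,0,0,0,0,0,0,0,0,0,0,0,0,0,0,0,0,0,0,0,0,0,0,0,0,0,0,0,0,0,0,0,0,0,0,0,0,0,0,0,0,0,0,0,0,0,0], grip=0)

```text
time: 23.05
tcp_pos: [0.6036, -0.3503, 0.0237]
eef_rot: [0.707, 0.707, -0.0, 0.0]
contact_force: [-2.1, 1.4, 5.3]
grip_width: 0.0282
gripper_force: 59.3
```

send_rows(deltas=[0,0,-0.03,0,0,0,0,0,-0.1,0,0,0,0,0,-0.3,0,0,0,0,0,-0.5,0,0,0,0,0,-0.65,0,0,0,0,0,-0.65,0,0,0])

```text
time: 23.65
tcp_pos: [0.6046, -0.3509, 0.1253]
eef_rot: [0.707, 0.707, 0.0, 0.003]
contact_force: [0.6, -0.9, 0.0]
grip_width: 0.0289
gripper_force: 59.3
```

Run:
```python
from meas import *
st();t=manip.state()["tcp_pos"];d=cap("wrist");save(d,"w9.png")
C=cloud(d);print("cap z - tcp",np.median(C[280:300,252:272,2])-t[2])
```

```text
t 23.65 tcp [ 0.6046 -0.3509  0.1253] q [-0.636  0.453  1.264 -0.     1.419 -0.636] ydir 0.0 tilt [ 0.0048 -0.0036] w 0.0289 f [ 0.6 -0.9  0. ] g 59.3
cap z - tcp 0.027483386912338148
```

View pics/w9.png

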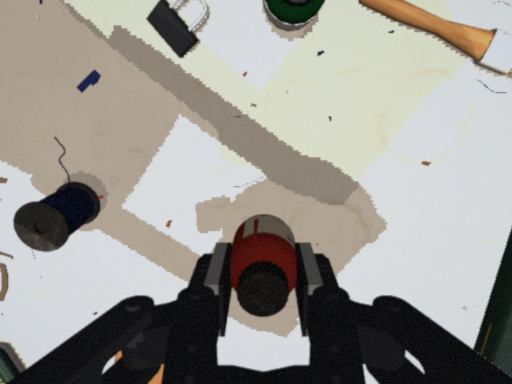

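Red is held upright, with its cap at (263,288). Carrying it to the near well.

send_rows(deltas=[0.1,0,-0.05,0,0,0,0.3,-0.02,-0.05,0,0,0,0.6,-0.04,-0.05,0,0,0,0.85,-0.05,-0.05,0,0,0,1,-0.06,-0.05,0,0,0])

```text
time: 24.2
tcp_pos: [0.5938, -0.1965, 0.1276]
eef_rot: [0.707, 0.708, -0.0, -0.001]
contact_force: [-0.1, 0.6, -0.7]
grip_width: 0.0283
gripper_force: 59.3
```

send_rows(deltas=[0.25,-0.02,0,0,0,0,0.5,-0.04,0,0,0,0,0.75,-0.06,0,0,0,0,1,-0.07,0,0,0,0])

```text
time: 24.6
tcp_pos: [0.5829, -0.0478, 0.1276]
eef_rot: [0.707, 0.707, -0.0, -0.001]
contact_force: [0.2, 0.9, 0.1]
grip_width: 0.0288
gripper_force: 59.3
```

send_rows(deltas=[0.25,-0.02,0,0,0,0,0.5,-0.04,0,0,0,0,0.75,-0.06,0,0,0,0,0.95,-0.07,0,0,0,0,1,-0.07,0,0,0,0,1,-0.07,0,0,0,0])

```text
time: 25.2
tcp_pos: [0.5728, 0.1012, 0.1276]
eef_rot: [0.706, 0.708, -0.0, -0.0]
contact_force: [0.3, -1.0, -0.0]
grip_width: 0.0286
gripper_force: 59.3
```

```bash
python3 -c "
from h import *;st()"
```

```text
t 25.2 tcp [0.5728 0.1012 0.1276] q [ 0.043  0.22   1.568 -0.     1.354  0.04 ] ydir 0.12 tilt [-0.0009 -0.0001] w 0.0286 f [ 0.3 -1.  -0. ] g 59.3
```

send_rows(deltas=[0.15,-0.01,0,0,0,0,0.35,-0.02,0,0,0,0,0.48,-0.025,0,0,0,0,0.51,-0.025,0,0,0,0,0.51,-0.025,0.1,0,0,0,0.51,-0.025,0.3,0,0,0,0.51,-0.025,0.45,0,0,0,0.51,-0.025,0.5,0,0,0,0.51,-0.025,0.5,0,0,0])

```text
time: 26.1
tcp_pos: [0.5692, 0.1753, 0.0515]
eef_rot: [0.707, 0.707, -0.001, -0.001]
contact_force: [0.5, -0.6, -0.5]
grip_width: 0.0287
gripper_force: 59.3
```

Run:
```python
from h import *
st();d=cap("wrist");save(d,"w10.png")
```

```text
t 26.1 tcp [0.5692 0.1753 0.0515] q [ 0.17   0.315  1.613 -0.     1.216  0.171] ydir -0.06 tilt [-0.0024 -0.0007] w 0.0287 f [ 0.5 -0.6 -0.5] g 59.3
```

View pics/w10.png

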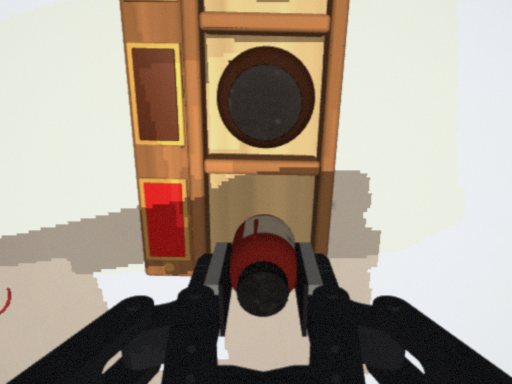

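Red hangs over the well behind the red plate (165,220), and the brown bottle at (266,97) is standing clear. Lowering to about 31.5 mm, then by feel.

send_rows(deltas=[0.01,0,0.05,0,0,0,0.01,0,0.09,0,0,0,0.01,0,0.12,0,0,0,0.01,0,0.13,0,0,0,0.01,0,0.135,0,0,0,0.01,0,0.135,0,0,0,0.01,0,0.135,0,0,0])

```text
time: 26.85
tcp_pos: [0.5698, 0.178, 0.0329]
eef_rot: [0.707, 0.707, 0.0, 0.0]
contact_force: [-0.4, -0.4, -0.5]
grip_width: 0.0287
gripper_force: 59.3
```

send_rows(deltas=[0,0,0.003,0,0,0,0,0,0.005,0,0,0,0,0,0.005,0,0,0])

```text
time: 27.15
tcp_pos: [0.5697, 0.1779, 0.0319]
eef_rot: [0.707, 0.707, -0.0, 0.0]
contact_force: [0.8, -0.0, -0.7]
grip_width: 0.0284
gripper_force: 59.3
```

send_rows(deltas=[0,0,0.004,0,0,0,0,0,0.008,0,0,0,0,0,0.008,0,0,0])

```text
time: 27.45
tcp_pos: [0.5696, 0.1779, 0.0306]
eef_rot: [0.707, 0.707, -0.0, -0.0]
contact_force: [-0.5, -0.3, -0.3]
grip_width: 0.0284
gripper_force: 59.3
```

send_rows(deltas=[0,0,0.003,0,0,0,0,0,0.004,0,0,0,0,0,0.004,0,0,0])

```text
time: 27.75
tcp_pos: [0.5697, 0.1779, 0.0301]
eef_rot: [0.707, 0.707, -0.0, -0.0]
contact_force: [0.4, 0.9, -0.4]
grip_width: 0.0284
gripper_force: 59.3
```

send_rows(deltas=[0,0,0.003,0,0,0,0,0,0.004,0,0,0,0,0,0.004,0,0,0])

```text
time: 28.05
tcp_pos: [0.5698, 0.1779, 0.0297]
eef_rot: [0.707, 0.707, 0.0, 0.0]
contact_force: [-1.1, 0.0, 4.2]
grip_width: 0.0285
gripper_force: 59.8
```

Contact. Release and retreat.

send_rows(deltas=[0,0,0,0,0,0,0,0,0,0,0,0,0,0,0,0,0,0], grip=0.52)

```text
time: 28.35
tcp_pos: [0.5697, 0.1779, 0.0294]
eef_rot: [0.707, 0.707, -0.0, -0.0]
contact_force: [0.5, -0.2, 0.5]
grip_width: 0.0443
gripper_force: 0.0
```

send_rows(deltas=[0,0,0,0,0,0,0,0,0,0,0,0,0,0,0,0,0,0,0,0,-0.1,0,0,0,0,0,-0.3,0,0,0,0,0,-0.6,0,0,0,0,0,-0.9,0,0,0,0,0,-1,0,0,0,0,0,-1,0,0,0], grip=1)

```text
time: 29.25
tcp_pos: [0.5707, 0.1781, 0.1833]
eef_rot: [0.707, 0.707, 0.002, 0.002]
contact_force: [-0.3, -1.0, 0.4]
grip_width: 0.0852
gripper_force: 0.0
```

send_rows(deltas=[0,-0.2,-0.2,0,0,0,-0.3,-0.4,-0.4,0,0,0,-0.6,-0.4,-0.4,0,0,0,-0.6,-0.4,-0.4,0,0,0,-0.6,-0.4,-0.4,0,0,0,-0.6,-0.4,-0.4,0,0,0])

```text
time: 29.85
tcp_pos: [0.5096, 0.0884, 0.2388]
eef_rot: [0.707, 0.707, -0.0, -0.001]
contact_force: [0.5, -0.2, 0.4]
grip_width: 0.0851
gripper_force: 0.0
```

Run:
```python
from meas import *
st();d=cap("scene");save(d,"scene2.png")
print("scene");P1={**P0,"brown":((.5705,.2455),0),"navy":((.572,.3135),0),"red":((.569,.178),0)}
bottles(d,P1);print("top");t=cap("top");bottles(t,P1)
```

```text
t 29.85 tcp [0.5096 0.0884 0.2388] q [0.023 0.028 1.555 0.    1.56  0.023] ydir -0.01 tilt [-0.0013  0.0002] w 0.0851 f [ 0.5 -0.2  0.4] g 0.0
scene
brown top 0.0669 cap [0.5633 0.24   0.0669] rad_mm 12.7
navy top 0.0628 cap [0.5704 0.3124 0.0628] rad_mm 11.0
red top 0.0563 cap [0.5638 0.1727 0.0563] rad_mm 9.6
green top 0.0574 cap [ 0.6147 -0.2231  0.0574] rad_mm 11.3
nspool top 0.0513 cap [ 0.4487 -0.3692  0.0513] rad_mm 18.6
tspool top 0.0371 cap [ 0.4669 -0.0804  0.0371] rad_mm 19.4
top
brown top 0.0540 cap [0.5517 0.242  0.054 ] rad_mm 11.4
green top 0.0594 cap [ 0.6211 -0.2188  0.0594] rad_mm 11.8
nspool top 0.0540 cap [ 0.4509 -0.3663  0.054 ] rad_mm 18.4
tspool top 0.0395 cap [ 0.4679 -0.0773  0.0395] rad_mm 19.7
```

View pics/scene2.png

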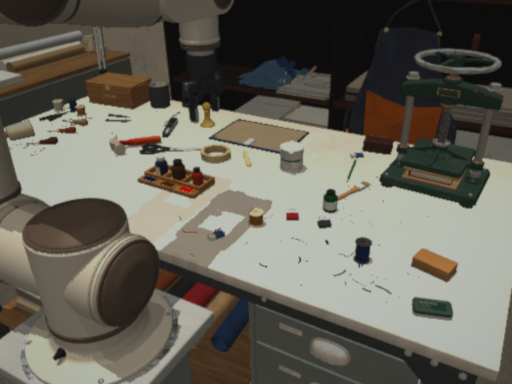

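The scene view shows navy, brown and red standing in the caddy at about (162,167), (178,170) and (197,177). Green (330,200) and both spools are where they were, and the gripper is clear of everything.

```bash
python3 -c "
from cell import manip;print(manip.hand_in())"
```

```text
the job is handed in; nothing more can be done
None
```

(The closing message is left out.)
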